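Make up two boxed gift sets from the stock

TASK

Make up two gift sets from the things standing between the two open set boxes, each thing in the cut-out of the box's insert that is made for it. The short box gets the foam ball, resting on its small round seat, and one bottle-shaped opener; the long box gets the lidded tub in the wide round well, the other opener, and the small upright carton in the rectangular well, everything right down in its place with openers, tub and carton standing upright. Leave the marker pen and the larger carton where they are.

Things in the scene. Friction and masses are not known exactly. Their poses are not given: they have to be found in the camera images.
- tub_center (a point): Centre, half-way up, of a white round paper tub, 57 mm high, body 60 mm across; its fixed lid is 64 mm across and takes the top 17 mm. 55 g. It stands on the table, lid up; z of this point points up.
- ball_center (a point): Centre of a black-and-white foam ball, 62 mm across and 60 mm high, slightly flat where it rests on the table, so it does not roll off by itself. 30 g, does not give when gripped.
- opener_a_center (a point): Centre, half-way up, of a dark opener in the shape of a small bottle, 89 mm high, standing on its 22 mm round foot; the lower half is 22 mm across, the neck is thinner. 45 g. Same as opener_b; either may go in either box.
- opener_b_center (a point): Centre, half-way up, of the second opener in the shape of a small bottle; same as opener_a.
- carton_center (a point): Centre, half-way up, of the small upright gift carton: 61 mm along its x, 73 mm along its y, 82 mm high (its printed flap adds 6 mm), 100 g, rigid. Its z points up. Take it across the 61 mm.
- box_three: Long gift box, fixed: kraft base 278 (x) x 112 mm (y), walls 30 mm high; white insert, top 25 mm above the table, cut-outs down to a floor at 3 mm. Origin: centre of underside; x along the length, within 15 deg of straight ahead. Cut-outs at y = 0: round 80 mm for the tub at x = -84 mm; round 38 mm for an opener at x = -4; 90 (x) x 78 mm (y) for the small carton at x = +80.
- box_two: Short gift box, fixed, built the same and turned likewise: 162 (x) x 112 mm (y). Origin: centre of underside; x along the length, z up. Cut-outs at y = 0: round seat 46 mm across at x = -36 mm, smaller than the ball, which rests on its rim with its centre about 46 mm above the table; round hole 38 mm for an opener at x = +44 mm, floor 3 mm above the table.
- pen: Bystander: capped marker pen, 17 mm thick, 127 mm long along its y, lying on the table among the stock. Origin: centre of the underside. Leave it.
- big_carton: Bystander: the larger carton, 71 mm (x) x 86 mm (y) x 96 mm high, standing at the back left. Origin: centre of the underside. It is too large for the sets; leave it.
Not all that is in view belongs to the job. Leave any turquoise look-alike of the part that bears carton_center alone.

How it is judged:
At the end, for the whole second after the job is handed in: Short box: ball on its seat (within 10 mm of centre), one opener in its hole. Long box: tub, other opener and small carton on the floor of their wells. Openers, tub and carton within 13 mm of their cut-out's centre in x and y, upright within 0.15 rad. All released and at rest (x of tub_center in the frame of box_three between -0.097 and -0.071 m and y of tub_center in the frame of box_three between -0.013 and 0.013 m and z of tub_center in the frame of box_three between 0.025 and 0.038 m and angle between each of tub_center, carton_center's own z axis and vertical below 0.15 rad and x of carton_center in the frame of box_three between 0.067 and 0.093 m and y of carton_center in the frame of box_three between -0.013 and 0.013 m and z of carton_center in the frame of box_three between 0.037 and 0.051 m and x of ball_center in the frame of box_two between -0.046 and -0.026 m and y of ball_center in the frame of box_two between -0.01 and 0.01 m and z of ball_center in the frame of box_two between 0.038 and 0.054 m and ((x of opener_a_center in the frame of box_two between 0.031 and 0.057 m and y of opener_a_center in the frame of box_two between -0.013 and 0.013 m and z of opener_a_center in the frame of box_two between 0.04 and 0.054 m and angle between each of opener_a_center, opener_b_center's own z axis and vertical below 0.15 rad and x of opener_b_center in the frame of box_three between -0.017 and 0.009 m and y of opener_b_center in the frame of box_three between -0.013 and 0.013 m and z of opener_b_center in the frame of box_three between 0.04 and 0.054 m) or (x of opener_b_center in the frame of box_two between 0.031 and 0.057 m and y of opener_b_center in the frame of box_two between -0.013 and 0.013 m and z of opener_b_center in the frame of box_two between 0.04 and 0.054 m and angle between each of opener_b_center, opener_a_center's own z axis and vertical below 0.15 rad and x of opener_a_center in the frame of box_three between -0.017 and 0.009 m and y of opener_a_center in the frame of box_three between -0.013 and 0.013 m and z of opener_a_center in the frame of box_three between 0.04 and 0.054 m)) and linear speed of each of tub, opener_a, opener_b, ball, carton below 0.02 m/s); the robot touches nothing.
It fails at once if the marker pen is pushed more than 30 mm away (distance of pen from where it was at the start of the episode above 0.03 m).
It fails at once if the larger carton is pushed more than 30 mm away or knocked over (distance of big_carton from where it was at the start of the episode above 0.03 m or angle between big_carton's own z axis and vertical above 0.4 rad).
It also fails if it takes over 147 s, if anything falls off the work surface, if the arm or the gripper's body presses on something with over 40 N, if the wrist force passes 120 N, or if a joint passes its speed limit or range.

ROBOT

A 6-joint arm with a two-finger parallel gripper is mounted at the origin on a cart in front of the work surface, level with it; the furniture and walls round the work are solid. World frame = base frame: x ahead of the robot, y to its left, z up, the work surface at z = 0. Lengths are in m, angles in rad, forces in N, time in s.
With the tool pointing down it reaches from about 0.3 to 0.875 m from the base axis. Payload 4.2 kg.
Tool frame: the origin (TCP) lies midway between the tips of the shut fingers; the grasp point (between the pads) lies 19 mm behind it (manip.tcp_to_grasp is the distance from the TCP to the grasp point, in m); z points along the fingers, y is the line along which they close (so a half turn about z gives the same grasp; the last joint's range is limited). The gripper opens to 85 mm and grips with 20 to 120 N. Pads are 22 mm wide; open, the fingers measure 114 mm over their backs; the gripper's body (76 mm by 85 mm) begins 54 mm behind the grasp point. The pads swing forward as they close: fully open they stand 13 mm farther back than shut.
Start: joints at [-1.317, 0.32, 1.565, -0, 1.257, -0.02], TCP at [0.155, -0.554, 0.231] pointing down, gripper open.
Joint ranges: [-3.11, 3.11], [-0.84, 2.01], [0.21, 2.61], [-1.34, 4.49], [0.05, 2.63], [-2.56, 2.56]. Speed limits (rad/s): [2.57, 2.57, 3.14, 3.14, 3.14, 3.14].

INTERFACE

Orientations are given as a unit quaternion [x, y, z, w].
In Python, from workcell import observe, optics, manip gives the robot as it stands.
- The arm moves only by the tool drive_tool, never from a script. Its argument "targets" is a list of rows, each an object with "linear": the shift along the world's x, y, z each as a share of 2.5 cm, from -1 to 1, a list of three; "dr": the turn, a rotation vector about the world's x, y, z each as a share of 0.08 rad, from -1 to 1, a list of three; "claw": the opening, from -1 (shut) to 1 (fully open), so that 0 is half open. In form: [{"linear": [dx, dy, dz], "dr": [wx, wy, wz], "claw": claw}, ...]. A call has 1 to 10 rows; each row shifts and turns the commanded pose from where the row before left it; what a row does not reach is not made up. A row lasts 1/10 s, in which the tool goes at most 50 mm and 8.59 degrees, less where a joint would pass 70% of its speed; a pose out of reach is approached as far as the arm can. A call with a number of a shift or a turn outside -1 to 1 is refused whole. A call with a gripper value outside its range is refused whole. The fingers move at their own pace and stop on an object; "grip_force" is the grip in N (left out, the last holds). Time passes only in rows, so rows that do not move let the fingers close. It gives the time, the measured TCP pose, the force, the opening and the grip force at its end, in the units of the state.
- observe(): the state, without advancing time (a new reading comes with each control period).
- optics.camera(name): name is "scene" or "top"; returns (picture, depth): 400x640x3 uint8, blue, green, red; 400x640 float32, m along the optical axis (not along the pixel's ray), 0 where there is no reading.
- optics.camera_params(name): a dict with "mtx" (3x3 intrinsics, pixels), "dist" ([k1, k2, p1, p2, k3] as OpenCV has them; the pictures are not rectified), "origin" and "rotation" of the camera in the world. Camera axes: x right, y down, z forward; pixel columns grow to the right and rows downward; lengths in m; the calibration is good to about 2 mm. A picture is of the moment at which its call begins. camera_params takes no time and is no camera call.
- manip.sign_off(): hands the job in; it is judged then, once.
The state is a dict: "time_s": time; "joints": joint angles; "qd": joint speeds; "joint_efforts": joint torques, N m; "eef_pos": TCP position; "orientation": TCP orientation; "ft_force": force on the tool from outside, world axes, zero at the start; "torque": the same for the moment, N m; "finger_gap": finger opening in m; "grip_force": force on a finger pad.
Only numpy, scipy, OpenCV 4.12 (cv2) and the standard library are available. Lean on these libraries where they do the work, as an engineer would, in place of code of your own. Each camera call takes 0.05 s, during which the arm holds its last target. There are 200 camera calls.

## Working session

There is one attempt and no reset: what is moved stays moved. The work goes in short steps, Python scripts to look and compute and a tool call to move; the robot and the scene stay as the last step left them, time stands still between calls to the robot, and variables do not carry over. Pictures are saved under pics/ and viewed, at most 14 in all, crops included, and the job is handed in when it is done.

Besides the shell and the picture viewer there is one more tool, called after "Emit:" as name(argument=value, ...) on one line, values as JSON. drive_tool: Moves the arm, as the interface text tells. Shift numbers are shares of 2.5 cm and turn numbers shares of 0.08 rad, none past 1 either way. Its arguments: {"type":"object","properties":{"targets":{"type":"array","items":{"type":"object","properties":{"linear":{"type":"array","items":{"type":"number"}},"dr":{"type":"array","items":{"type":"number"}},"claw":{"type":"number"}}}},"grip_force":{"type":"number"}},"required":["targets"]}

```bash
ls; mkdir -p pics; python3 - <<'E'
from workcell import observe, optics, manip
import cv2,numpy as np
s=observe(); print(s)
for n in("scene","top"):
    im,d=optics.camera(n); cv2.imwrite(f"pics/{n}0.png",im); np.save(f"pics/{n}0.npy",d)
    p=optics.camera_params(n); print(n,p, (d>0).mean())
E
```

```text
pics
{'time_s': 0.0, 'joints': array([-1.31701338e+00,  3.20292064e-01,  1.56562224e+00, -3.27373361e-05,
        1.25739713e+00, -2.00096596e-02]), 'qd': array([ 7.99053901e-04,  1.08484800e-04,  3.04867414e-05,  6.36347720e-05,
       -5.14625893e-04,  8.04406001e-04]), 'joint_efforts': array([ 2.47970005e-03, -4.15519774e+01, -2.34162337e+01,  2.76358114e-04,
        8.15327017e-03, -8.16787118e-07]), 'eef_pos': array([ 0.1553438 , -0.55314995,  0.2305042 ]), 'orientation': array([ 9.90643269e-01,  1.36474080e-01, -1.15683780e-04, -8.51713449e-04]), 'ft_force': array([-0.58895246,  0.55602151,  0.07465372]), 'torque': array([-0.00522321, -0.01970634,  0.0205002 ]), 'grip_force': 0.0, 'finger_gap': 0.08521069171415509}
scene {'mtx': array([[373.76352142,   0.        , 321.58669079],
       [  0.        , 373.76352142, 203.80658653],
       [  0.        ,   0.        ,   1.        ]]), 'dist': array([-0.02560992,  0.        ,  0.        ,  0.        ,  0.        ]), 'origin': array([0.07248049, 0.69489716, 0.46680518]), 'rotation': array([-0.26414449,  0.80052113, -0.5151644 ,  0.15491689])} 0.94358203125
top {'mtx': array([[479.73853841,   0.        , 317.88351414],
       [  0.        , 479.73853841, 196.05473638],
       [  0.        ,   0.        ,   1.        ]]), 'dist': array([-0.07629204,  0.        ,  0.        ,  0.        ,  0.        ]), 'origin': array([ 0.28032692, -0.02650435,  1.45385783]), 'rotation': array([ 0.7114571 , -0.69571639,  0.06889104, -0.07114439])} 0.99615234375
```

```bash
python3 - <<'E'
import cv2
im=cv2.imread("pics/top0.png"); print(cv2.imwrite("pics/top0b.png",cv2.resize(im,(800,500))))
E
```

```text
True
```

View pics/top0.png

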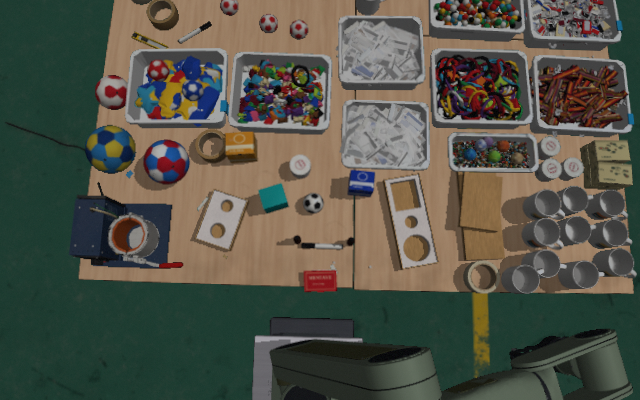

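View pics/scene0.png

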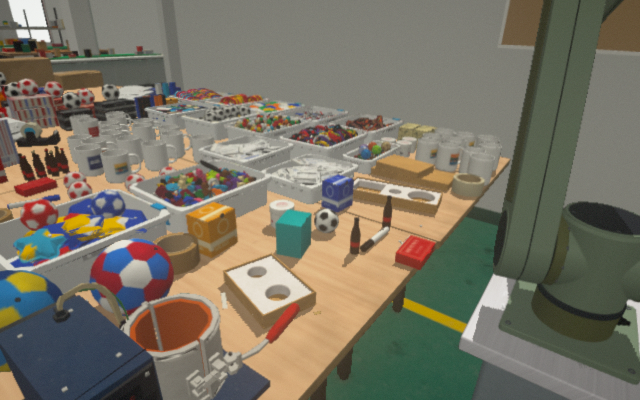

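Top view: the short box is at (220,220), the long box at (411,220), the tub at (300,166), the ball at (313,203) and the blue small carton at (362,182). The openers are at about (296,241) and (350,241), with the pen between them. The turquoise decoy is at (273,198), and the orange big carton at (240,147). Next I'll crop and measure.

```bash
cat > h.py <<'E'
from workcell import observe, optics, manip
import cv2,numpy as np
from scipy.spatial.transform import Rotation as R
def cloud(n,d,P=None):
    P=P or optics.camera_params(n)
    v,u=np.mgrid[:400,:640]
    q=cv2.undistortPoints(np.stack([u,v],-1).reshape(-1,1,2).astype(np.float64),P["mtx"],P["dist"]).reshape(400,640,2)
    c=np.dstack([q*d[...,None],d])
    w=c@R.from_quat(P["rotation"]).as_matrix().T+P["origin"]
    w[d==0]=np.nan
    return w
def shoot(n,tag):
    im,d=optics.camera(n); cv2.imwrite(f"pics/{n}{tag}.png",im); return im,cloud(n,d.astype(float))
def ray(n,u,v,z):
    P=optics.camera_params(n)
    q=cv2.undistortPoints(np.array([[[u,v]]],float),P["mtx"],P["dist"]).ravel()
    r=R.from_quat(P["rotation"]).apply([*q,1]); return P["origin"]+r*(z-P["origin"][2])/r[2]
E
python3 - <<'E'
from h import *
d=np.load("pics/top0.npy").astype(float); W=cloud("top",d)
ds=np.load("pics/scene0.npy").astype(float); S=cloud("scene",ds)
for nm,u,v in [("tub",300,166),("ball",313,203),("carton",362,182),("boxS",222,218),("boxL",398,212),("pen",322,246),("opA",296,241),("opB",350,241),("big",240,147),("turq",273,198),("table",270,230)]:
    print(nm,W[v,u].round(3))
for nm,u,v in [("tub",281,208),("ball",326,218),("opA",355,240),("opB",388,212),("carton",337,195),("table",350,290),("pen",376,240)]:
    print("s",nm,S[v,u].round(3))
im=cv2.imread("pics/top0.png")
cv2.imwrite("pics/tc.png",cv2.resize(im[145:295,185:445],None,fx=3,fy=3,interpolation=cv2.INTER_CUBIC))
# table-level stats + cluster objects from both clouds, z>0.012 in stock area
A=np.vstack([W.reshape(-1,3),S.reshape(-1,3)]);A=A[~np.isnan(A).any(1)]
np.save("pics/A.npy",A)
g=(A[:,0]>.15)&(A[:,0]<.62)&(A[:,1]>-.32)&(A[:,1]<.4)
B=A[g]; print("table z",np.median(B[abs(B[:,2])<.01][:,2]))
m=(B[:,2]>.008)&(B[:,2]<.13);B=B[m]
# height map image 2mm/px
H=np.zeros((235,360))
i=((.62-B[:,0])/.002).astype(int);j=((.4-B[:,1])/.002).astype(int)
np.maximum.at(H,(i.clip(0,234),j.clip(0,359)),B[:,2])
cv2.imwrite("pics/H.png",cv2.applyColorMap(cv2.resize((H/.13*255).astype(np.uint8),(720,470),interpolation=0),cv2.COLORMAP_JET))
E
```

```text
tub [0.652 0.037 0.057]
ball [ 0.54  -0.005  0.057]
carton [ 0.6   -0.147  0.084]
boxS [0.494 0.27  0.023]
boxL [ 0.524 -0.262  0.026]
pen [ 0.417 -0.034  0.02 ]
opA [0.425 0.042 0.064]
opB [ 0.427 -0.114  0.077]
big [0.698 0.215 0.091]
turq [0.547 0.112 0.082]
table [ 0.464  0.125 -0.002]
s tub [0.643 0.057 0.057]
s ball [0.532 0.018 0.049]
s opA [0.429 0.051 0.039]
s opB [ 0.429 -0.113  0.046]
s carton [ 0.584 -0.109  0.053]
s table [ 0.368  0.165 -0.001]
s pen [ 0.412 -0.023  0.011]
table z 9.012266491065235e-05
```

View pics/tc.png

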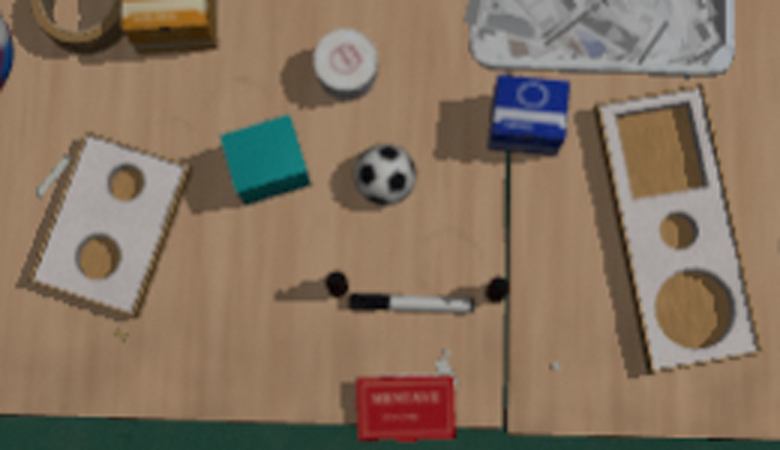

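View pics/H.png

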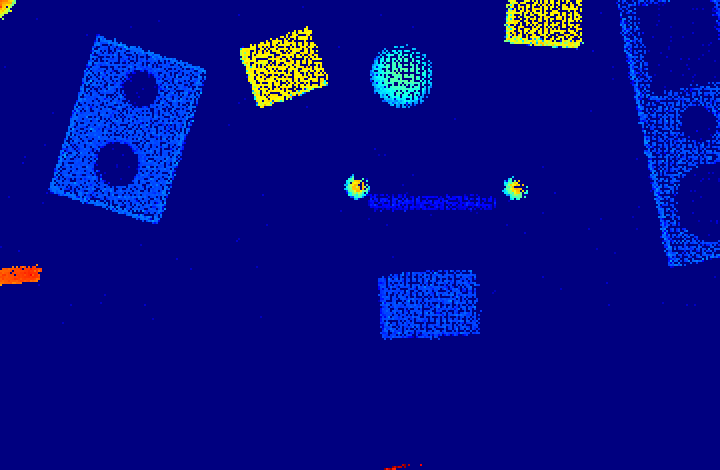

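The crop shows the openers at either end of the pen, closing clear in x. The heights agree with the text: tub top .057, cartons about .08, inserts .025. Now I'll fit the poses.

```bash
cat > fit.py <<'E'
from h import *
from scipy.optimize import minimize,least_squares
def fitbox(W,L,holes,x0):
    # label pixels by depth height; compare with model on plane z=.025
    c0=np.array(x0[:2]); m=np.hypot(*(W[...,:2]-c0).transpose(2,0,1))<L/2+.05
    v,u=np.nonzero(m); P=W[v,u]; O=optics.camera_params("top")["origin"]
    lab=(P[:,2]>.0165).astype(float)
    X=O+(P-O)*((.026-O[2])/(P[:,2]-O[2]))[:,None]
    def sd(p):
        c,s=np.cos(p[2]),np.sin(p[2]); d=X[:,:2]-p[:2]
        a=d[:,0]*c+d[:,1]*s; b=-d[:,0]*s+d[:,1]*c
        f=np.minimum(L/2-abs(a),.056-abs(b))
        for h in holes:
            g=np.hypot(a-h[0],b)-h[1] if len(h)==2 else np.maximum(abs(a-h[0])-h[1],abs(b)-h[2])
            f=np.minimum(f,g)
        return f
    cost=lambda p:((1/(1+np.exp(-np.clip(sd(p)/.0012,-30,30)))-lab)**2).mean()
    r=minimize(cost,x0,method="Nelder-Mead",options=dict(initial_simplex=[x0]+[np.array(x0)+e for e in np.diag([.012,.012,.08])],xatol=1e-5,fatol=1e-8))
    return r.x,r.fun
HT=[(-.084,.040),(-.004,.019),(.080,.045,.039)]; HS=[(-.036,.023),(.044,.019)]
def near(W,x,y,r,z0,z1):
    P=W.reshape(-1,3); return P[(np.hypot(P[:,0]-x,P[:,1]-y)<r)&(P[:,2]>z0)&(P[:,2]<z1)]
def circ(P,r=None):
    f=lambda p:np.hypot(P[:,0]-p[0],P[:,1]-p[1])-(r or p[2])
    return least_squares(f,[*P[:,:2].mean(0)]+([] if r else [.03]),loss="soft_l1",f_scale=.002).x
def rect(P):
    q=cv2.minAreaRect((P[:,:2]*1000).astype(np.float32)); return np.array(q[0]).round(1),np.array(q[1]).round(1),round(q[2],2)
E
python3 - <<'E'
from fit import *
W=cloud("top",np.load("pics/top0.npy").astype(float)); S=cloud("scene",np.load("pics/scene0.npy").astype(float))
for n,L,h,x0 in (("three",.278,HT,[.49,-.285,.12]),("two",.162,HS,[.49,.27,-.25])):
    p,f=fitbox(W,L,h,x0); print(n,p.round(4),f)
    c,s=np.cos(p[2]),np.sin(p[2])
    for k in h: print("   hole",(p[:2]+k[0]*np.array([c,s])).round(4))
for nm,x,y in (("A",.427,.046),("B",.427,-.114)):
    for cn,C in (("top",W),("sc",S)):
        P=near(C,x,y,.022,.02,.1); Q=P[P[:,2]<.04]; T=P[P[:,2]>.08]
        print(nm,cn,len(Q),circ(Q,.011).round(4) if len(Q)>8 else "",len(T),T.mean(0).round(4) if len(T) else "",P[:,2].max().round(4))
T=near(W,.652,.037,.05,.05,.065); print("tub",len(T),np.array(cv2.minEnclosingCircle((T[:,:2]*1000).astype(np.float32))[0]),T.mean(0).round(4),rect(T)[1])
Ts=near(S,.652,.037,.05,.042,.052); print("tub scene",circ(Ts,.032).round(4), near(S,.652,.037,.02,.04,.08).mean(0).round(4))
for cn,C in (("top",W),("sc",S)):
    P=near(C,.535,-.005,.04,.012,.07)
    print("ball",cn,len(P),least_squares(lambda p:np.linalg.norm(P-p,axis=1)-.0307,[.535,-.005,.03],loss="soft_l1",f_scale=.002).x.round(4))
for cn,C in (("top",W),("sc",S)):
  for z0,z1 in((.076,.083),(.084,.1)):
    P=near(C,.595,-.147,.06,z0,z1); print("carton",cn,len(P),rect(P) if len(P)>5 else"",np.median(P[:,2]).round(4))
P=near(W,.415,-.035,.09,.006,.022); P=P[abs(P[:,0]-.415)<.02]; print("pen",rect(P))
E
```

```text
three [ 0.4992 -0.2986  0.2007] 0.11424769672216539
   hole [ 0.4169 -0.3154]
   hole [ 0.4953 -0.2994]
   hole [ 0.5776 -0.2827]
two [ 0.4903  0.2701 -0.3082] 0.014318338774784299
   hole [0.456 0.281]
   hole [0.5323 0.2568]
A top 7  13 [0.4323 0.0418 0.0883] 0.0915
A sc 74 [0.4343 0.0413] 27 [0.4336 0.0436 0.0864] 0.0909
B top 1  12 [ 0.4305 -0.1178  0.0879] 0.0924
B sc 56 [ 0.4333 -0.1185] 22 [ 0.4325 -0.1163  0.0865] 0.0906
tub 350 [656.17285156  38.83180618] [0.6557 0.0395 0.0562] [63.  60.6]
tub scene [0.6586 0.0392] [0.6514 0.0373 0.0574]
ball top 335 [ 0.5444 -0.0031  0.0288]
ball sc 454 [ 0.5464 -0.003   0.0296]
carton top 324 (array([ 605.4, -146.1]), array([72.8, 61.6]), 85.06) 0.0806
carton top 106 (array([ 604.4, -144.9]), array([70.4, 59. ]), 86.84) 0.0855
carton sc 115 (array([ 607.1, -144.4]), array([73., 62.]), 86.78) 0.0811
carton sc 46 (array([ 604.9, -145.1]), array([69.7, 57.8]), 86.45) 0.0844
pen (array([413.7, -36.1]), array([165.6,  39.1]), 88.4)
```

```bash
python3 - <<'E'
s=open('fit.py').read()
s=s.replace("    v,u=np.nonzero(m);","    m&=abs(-(W[...,0]-x0[0])*np.sin(x0[2])+(W[...,1]-x0[1])*np.cos(x0[2]))<.07; m&=abs((W[...,0]-x0[0])*np.cos(x0[2])+(W[...,1]-x0[1])*np.sin(x0[2]))<L/2+.015; m&=W[...,2]<.05\n    v,u=np.nonzero(m);")
open('fit.py','w').write(s)
E
python3 - <<'E'
from fit import *
W=cloud("top",np.load("pics/top0.npy").astype(float)); S=cloud("scene",np.load("pics/scene0.npy").astype(float))
for C,nm in((W,"top"),):
  for n,L,h,x0 in (("three",.278,HT,[.497,-.298,.16]),("three",.278,HT,[.497,-.294,.2]),("two",.162,HS,[.49,.27,-.308])):
    p,f=fitbox(C,L,h,x0); print(n,p.round(4),f)
    c,s=np.cos(p[2]),np.sin(p[2])
    for k in h: print("   hole",(p[:2]+k[0]*np.array([c,s])).round(4))
# direct check: top-surface points
for x0,y0,r in ((.5,-.3,.16),(.49,.27,.11)):
  for C in (W,S):
    P=near(C,x0,y0,r,.019,.034); P=P[abs(P[:,1]-y0+(-.16 if x0==.5 else .308)*(P[:,0]-x0))<.075]; print(len(P),rect(P),np.median(P[:,2]).round(4))
E
```

```text
three [ 0.4992 -0.2986  0.2007] 0.03212130486508628
   hole [ 0.4169 -0.3154]
   hole [ 0.4953 -0.2994]
   hole [ 0.5776 -0.2827]
three [ 0.4992 -0.2986  0.2007] 0.03200148436506285
   hole [ 0.4169 -0.3154]
   hole [ 0.4953 -0.2994]
   hole [ 0.5776 -0.2827]
two [ 0.4903  0.2701 -0.3082] 0.027884981979527483
   hole [0.456 0.281]
   hole [0.5323 0.2568]
1982 (array([ 503.3, -298.5]), array([285.6, 114.8]), 11.47) 0.0257
1158 (array([ 506.2, -297.5]), array([290.6, 118.9]), 11.4) 0.0265
1645 (array([490.5, 270.7]), array([115.7, 160.2]), 72.89) 0.0257
3089 (array([490.1, 272.8]), array([113.6, 164.6]), 72.86) 0.0259
```

Emit:
drive_tool(targets=[{"linear":[0.62,0.97,0],"dr":[0,0,-0.85],"claw":0.2},{"linear":[0.62,0.97,0],"dr":[0,0,-0.85],"claw":0.2},{"linear":[0.62,0.97,0],"dr":[0,0,-0.85],"claw":0.2},{"linear":[0.62,0.97,0],"dr":[0,0,-0.85],"claw":0.2},{"linear":[0.62,0.97,0],"dr":[0,0,0],"claw":0.2},{"linear":[0.62,0.97,0],"dr":[0,0,0],"claw":0.2},{"linear":[0.62,0.97,0],"dr":[0,0,0],"claw":0.2},{"linear":[0.62,0.97,0],"dr":[0,0,0],"claw":0.2},{"linear":[0.62,0.97,0],"dr":[0,0,0],"claw":0.2}], grip_force=30)

```text
time_s: 1.0
eef_pos: [0.2953, -0.3341, 0.2311]
orientation: [1.0, 0.001, -0.0, -0.0]
ft_force: [-0.3, -0.1, -0.2]
finger_gap: 0.0513
grip_force: 0.0
```

```bash
python3 - <<'E'
from h import *
W=cloud("top",np.load("pics/top0.npy").astype(float))
P=W.reshape(-1,3)
m=(abs(P[:,1]+.145)<.03)&(P[:,0]>.63)&(P[:,0]<.72)
for a in np.arange(.63,.72,.006):
    q=P[m&(abs(P[:,0]-a)<.003)]; print(round(a,3),len(q),q[:,2].min().round(3) if len(q) else"",q[:,2].max().round(3) if len(q) else "")
E
```

```text
0.63 19 0.076 0.086
0.636 18 0.076 0.086
0.642 0  
0.648 17 0.052 0.064
0.654 50 -0.003 0.068
0.66 56 -0.007 0.065
0.666 26 -0.004 0.061
0.672 37 0.043 0.058
0.678 38 0.009 0.06
0.684 53 0.004 0.064
0.69 53 0.002 0.066
0.696 41 0.003 0.067
0.702 36 0.048 0.068
0.708 41 0.055 0.07
0.714 43 0.056 0.069
```

Emit:
drive_tool(targets=[{"linear":[0.61,0.963,0],"claw":0.2},{"linear":[0.61,0.963,0],"claw":0.2},{"linear":[0.61,0.963,0],"claw":0.2},{"linear":[0.61,0.963,0],"claw":0.2},{"linear":[0.61,0.963,0],"claw":0.2},{"linear":[0.61,0.963,0],"claw":0.2},{"linear":[0.61,0.963,0],"claw":0.2},{"linear":[0.61,0.963,0],"claw":0.2},{"linear":[0.61,0.963,0],"claw":0.2},{"linear":[0,0,0],"claw":0.2}])

```text
schema error: expected keys linear, dr, claw
```

Emit:
drive_tool(targets=[{"linear":[0,0,-1],"claw":0.2},{"linear":[0,0,-1],"claw":0.2},{"linear":[0,0,-1],"claw":0.2},{"linear":[0,0,-1],"claw":0.2},{"linear":[0,0,0],"claw":0.2}])

```text
schema error: expected keys linear, dr, claw
```

```bash
python3 - <<'E'
from h import *
im,S=shoot("scene","1")
cv2.imwrite("pics/s1c.png",cv2.resize(im[130:290,280:480],None,fx=4,fy=3.75,interpolation=cv2.INTER_CUBIC))
E
```

```text
(no output)
```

View pics/s1c.png

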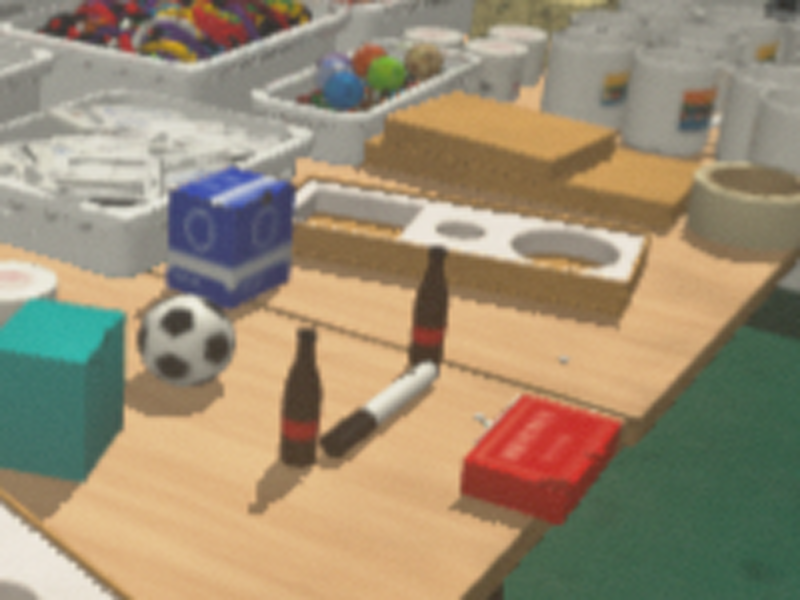

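The crop shows both openers upright. Each body is full width up to about half height, and the pen lies between them. I'll resend the moves with `dr` included.

Emit:
drive_tool(targets=[{"linear":[0.61,0.963,0],"dr":[0,0,0],"claw":0.2},{"linear":[0.61,0.963,0],"dr":[0,0,0],"claw":0.2},{"linear":[0.61,0.963,0],"dr":[0,0,0],"claw":0.2},{"linear":[0.61,0.963,0],"dr":[0,0,0],"claw":0.2},{"linear":[0.61,0.963,0],"dr":[0,0,0],"claw":0.2},{"linear":[0.61,0.963,0],"dr":[0,0,0],"claw":0.2},{"linear":[0.61,0.963,0],"dr":[0,0,0],"claw":0.2},{"linear":[0.61,0.963,0],"dr":[0,0,0],"claw":0.2},{"linear":[0.61,0.963,0],"dr":[0,0,0],"claw":0.2},{"linear":[0,0,0],"dr":[0,0,0],"claw":0.2}])

```text
time_s: 2.05
eef_pos: [0.4334, -0.1167, 0.231]
orientation: [1.0, 0.003, 0.0, -0.0]
ft_force: [-0.3, -1.2, 0.1]
finger_gap: 0.0513
grip_force: 0.0
```

Emit:
drive_tool(targets=[{"linear":[0,0,-1],"dr":[0,0,0],"claw":0.2},{"linear":[0,0,-1],"dr":[0,0,0],"claw":0.2},{"linear":[0,0,-1],"dr":[0,0,0],"claw":0.2},{"linear":[0,0,-1],"dr":[0,0,0],"claw":0.2},{"linear":[0,0,0],"dr":[0,0,0],"claw":0.2}])

```text
time_s: 2.55
eef_pos: [0.4294, -0.1185, 0.1286]
orientation: [1.0, 0.001, -0.004, -0.001]
ft_force: [-1.5, -0.1, -1.0]
finger_gap: 0.0512
grip_force: 0.0
```

```bash
python3 - <<'E'
from h import *
print(observe()["eef_pos"],observe()["joints"])
im,S=shoot("scene","2")
cv2.imwrite("pics/s2c.png",cv2.resize(im[90:290,300:500],None,fx=3,fy=3,interpolation=cv2.INTER_CUBIC))
E
```

```text
[ 0.42935167 -0.11850822  0.12857632] [-2.94837420e-01  2.20918376e-01  1.99492059e+00 -5.14667740e-04
  9.33545141e-01  1.27486106e+00]
```

View pics/s2c.png

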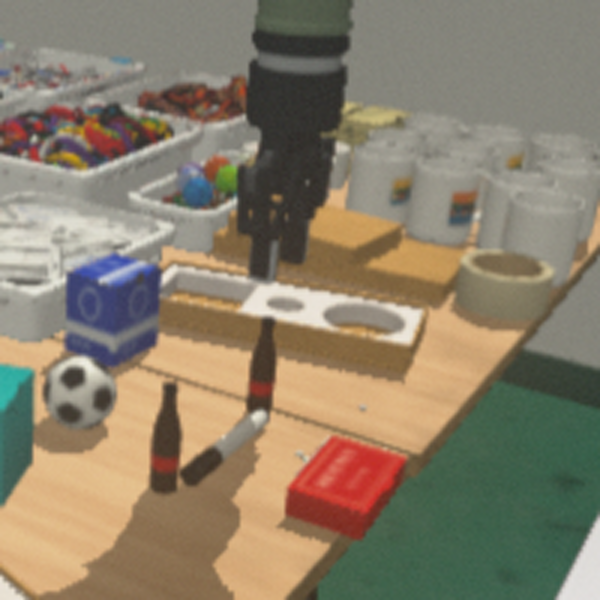

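The fingers straddle the near opener from above (tips around (270,265), opener top (265,325)). Descending.

Emit:
drive_tool(targets=[{"linear":[0,0,-0.8],"dr":[0,0,0],"claw":0.2},{"linear":[0,0,-0.8],"dr":[0,0,0],"claw":0.2},{"linear":[0,0,-0.8],"dr":[0,0,0],"claw":0.2},{"linear":[0,0,-0.8],"dr":[0,0,0],"claw":0.2},{"linear":[0,0,-0.6],"dr":[0,0,0],"claw":0.2},{"linear":[0,0,-0.4],"dr":[0,0,0],"claw":0.2},{"linear":[0,0,0],"dr":[0,0,0],"claw":0.2},{"linear":[0,0,0],"dr":[0,0,0],"claw":0.2}])

```text
time_s: 3.4
eef_pos: [0.433, -0.119, 0.0272]
orientation: [1.0, 0.001, 0.001, 0.0]
ft_force: [-0.1, 0.4, 0.6]
finger_gap: 0.0512
grip_force: 0.0
```

Emit:
drive_tool(targets=[{"linear":[0,0,0],"dr":[0,0,0],"claw":-1},{"linear":[0,0,0],"dr":[0,0,0],"claw":-1},{"linear":[0,0,0],"dr":[0,0,0],"claw":-1},{"linear":[0,0,0],"dr":[0,0,0],"claw":-1},{"linear":[0,0,0],"dr":[0,0,0],"claw":-1},{"linear":[0,0,0],"dr":[0,0,0],"claw":-1}])

```text
time_s: 4.0
eef_pos: [0.4328, -0.1187, 0.0272]
orientation: [1.0, 0.001, 0.001, 0.0]
ft_force: [-0.9, 1.4, 6.6]
finger_gap: 0.0212
grip_force: 29.7
```

Emit:
drive_tool(targets=[{"linear":[0,0,0.8],"dr":[0,0,0],"claw":-1},{"linear":[0,0,1],"dr":[0,0,0],"claw":-1},{"linear":[0,0,1],"dr":[0,0,0],"claw":-1},{"linear":[0.317,-0.9,0],"dr":[0,0,0],"claw":-1},{"linear":[0.317,-0.9,0],"dr":[0,0,0],"claw":-1},{"linear":[0.317,-0.9,0],"dr":[0,0,0],"claw":-1},{"linear":[0.317,-0.9,0],"dr":[0,0,0],"claw":-1},{"linear":[0.317,-0.9,0],"dr":[0,0,0],"claw":-1},{"linear":[0.317,-0.9,0],"dr":[0,0,0],"claw":-1},{"linear":[0.317,-0.9,0],"dr":[0,0,0],"claw":-1}])

```text
time_s: 5.0
eef_pos: [0.4877, -0.277, 0.0962]
orientation: [1.0, 0.001, -0.0, -0.0]
ft_force: [0.3, 0.2, -1.2]
finger_gap: 0.0213
grip_force: 29.7
```

Emit:
drive_tool(targets=[{"linear":[0.317,-0.9,0],"dr":[0,0,0],"claw":-1},{"linear":[0,0,0],"dr":[0,0,0],"claw":-1},{"linear":[0,0,0],"dr":[0,0,0],"claw":-1}])

```text
time_s: 5.3
eef_pos: [0.4951, -0.2985, 0.0959]
orientation: [1.0, 0.001, -0.001, -0.0]
ft_force: [-0.5, 0.4, -0.9]
finger_gap: 0.021
grip_force: 29.7
```

```bash
python3 - <<'E'
from h import *
print(observe()["eef_pos"])
im,S=shoot("scene","3")
cv2.imwrite("pics/s3c.png",cv2.resize(im[90:240,330:480],None,fx=4,fy=4,interpolation=cv2.INTER_CUBIC))
E
```

```text
[ 0.49510461 -0.2985129   0.09589758]
```

View pics/s3c.png

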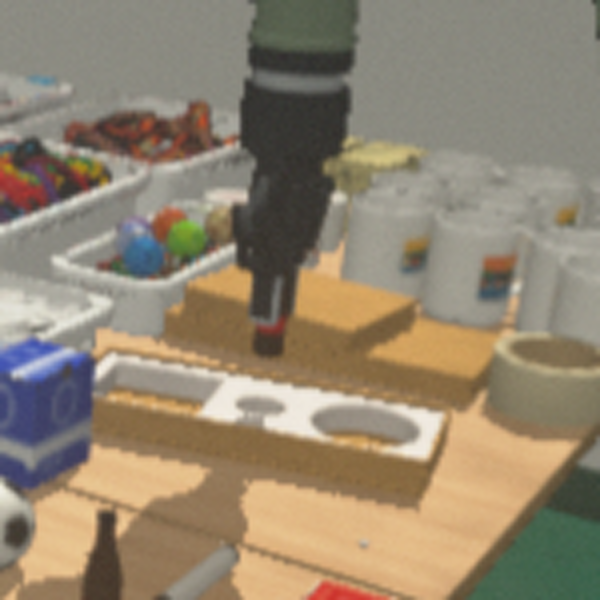

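The opener is held upright above the middle hole (opener bottom at (268,350), hole at (262,407)). Lowering.

Emit:
drive_tool(targets=[{"linear":[0.03,0,-0.8],"dr":[0,0,0],"claw":-1},{"linear":[0,0,-0.8],"dr":[0,0,0],"claw":-1},{"linear":[0,0,-0.6],"dr":[0,0,0],"claw":-1},{"linear":[0,0,-0.38],"dr":[0,0,0],"claw":-1},{"linear":[0,0,0],"dr":[0,0,0],"claw":-1},{"linear":[0,0,0],"dr":[0,0,0],"claw":-1}])

```text
time_s: 5.95
eef_pos: [0.4965, -0.2984, 0.0322]
orientation: [1.0, 0.001, 0.0, 0.0]
ft_force: [0.4, 0.5, -0.9]
finger_gap: 0.0214
grip_force: 29.6
```

Emit:
drive_tool(targets=[{"linear":[0,0,0],"dr":[0,0,0],"claw":0},{"linear":[0,0,0],"dr":[0,0,0],"claw":0},{"linear":[0,0,0],"dr":[0,0,0],"claw":0},{"linear":[0,0,0],"dr":[0,0,0],"claw":0},{"linear":[0,0,0.6],"dr":[0,0,0],"claw":0},{"linear":[0,0,1],"dr":[0,0,0],"claw":0},{"linear":[0,0,1],"dr":[0,0,0],"claw":0},{"linear":[0,0,1],"dr":[0,0,0],"claw":0.2}])

```text
time_s: 6.75
eef_pos: [0.4963, -0.2987, 0.1228]
orientation: [1.0, 0.001, -0.0, 0.0]
ft_force: [0.3, -0.0, 0.4]
finger_gap: 0.0513
grip_force: 0.0
```

Emit:
drive_tool(targets=[{"linear":[-0.18,0.974,0.3],"dr":[0,0,0],"claw":0.2},{"linear":[-0.18,0.974,0],"dr":[0,0,0],"claw":0.2},{"linear":[-0.18,0.974,0],"dr":[0,0,0],"claw":0.2},{"linear":[-0.18,0.974,0],"dr":[0,0,0],"claw":0.2},{"linear":[-0.18,0.974,0],"dr":[0,0,0],"claw":0.2},{"linear":[-0.18,0.974,0],"dr":[0,0,0],"claw":0.2},{"linear":[-0.18,0.974,0],"dr":[0,0,0],"claw":0.2},{"linear":[-0.18,0.974,0],"dr":[0,0,0],"claw":0.2},{"linear":[-0.18,0.974,0],"dr":[0,0,0],"claw":0.2},{"linear":[-0.18,0.974,0],"dr":[0,0,0],"claw":0.2}])

```text
time_s: 7.75
eef_pos: [0.4511, -0.0543, 0.1295]
orientation: [1.0, 0.001, 0.0, 0.0]
ft_force: [0.3, 0.2, -0.4]
finger_gap: 0.0511
grip_force: 0.0
```

Emit:
drive_tool(targets=[{"linear":[-0.18,0.974,0],"dr":[0,0,0],"claw":0.2},{"linear":[-0.18,0.974,0],"dr":[0,0,0],"claw":0.2},{"linear":[-0.18,0.974,0],"dr":[0,0,0],"claw":0.2},{"linear":[-0.18,0.974,0],"dr":[0,0,0],"claw":0.2},{"linear":[0,0,0],"dr":[0,0,0],"claw":0.2},{"linear":[0,0,0],"dr":[0,0,0],"claw":0.2},{"linear":[0,0,0],"dr":[0,0,0],"claw":0.2}])

```text
time_s: 8.45
eef_pos: [0.4336, 0.0416, 0.1294]
orientation: [1.0, 0.001, 0.0, 0.0]
ft_force: [0.2, 0.4, 0.4]
finger_gap: 0.0511
grip_force: 0.0
```

```bash
python3 - <<'E'
from fit import *
print(observe()["eef_pos"],observe()["joints"])
im,S=shoot("scene","4"); i2,W=shoot("top","4")
P=near(S,.4335,.042,.022,.02,.045); print("A",circ(P,.011).round(4))
for C in(W,S):
  P=near(C,.4963,-.2987,.02,.05,.11); print("B",len(P),P.mean(0).round(4),P[:,2].max(), [P[(P[:,2]>a)&(P[:,2]<a+.02)].mean(0).round(4).tolist() for a in(.05,.07)])
E
```

```text
[0.43361241 0.04159596 0.1294193 ] [ 6.95592453e-02  2.01777719e-01  2.01886130e+00 -5.60701135e-04
  9.20663510e-01  1.63934317e+00]
A [0.4348 0.0413]
B 48 [ 0.4948 -0.2957  0.0722] 0.09608682299083737 [[0.4937, -0.2948, 0.0601], [0.4952, -0.2954, 0.0779]]
B 78 [ 0.4948 -0.2934  0.07  ] 0.09472943505357134 [[0.4945, -0.2917, 0.0592], [0.4948, -0.2951, 0.0791]]
```

Emit:
drive_tool(targets=[{"linear":[0,0,-0.8],"dr":[0,0,0],"claw":0.2},{"linear":[0,0,-0.8],"dr":[0,0,0],"claw":0.2},{"linear":[0,0,-0.8],"dr":[0,0,0],"claw":0.2},{"linear":[0,0,-0.8],"dr":[0,0,0],"claw":0.2},{"linear":[0,0,-0.6],"dr":[0,0,0],"claw":0.2},{"linear":[0,0,-0.3],"dr":[0,0,0],"claw":0.2},{"linear":[0,0,0],"dr":[0,0,0],"claw":0.2},{"linear":[0,0,0],"dr":[0,0,0],"claw":0.2}])

```text
time_s: 9.35
eef_pos: [0.4339, 0.042, 0.0272]
orientation: [1.0, 0.001, 0.0, 0.0]
ft_force: [0.4, 0.5, 0.1]
finger_gap: 0.0513
grip_force: 0.0
```

Emit:
drive_tool(targets=[{"linear":[0,0,0],"dr":[0,0,0],"claw":-1},{"linear":[0,0,0],"dr":[0,0,0],"claw":-1},{"linear":[0,0,0],"dr":[0,0,0],"claw":-1},{"linear":[0,0,0],"dr":[0,0,0],"claw":-1},{"linear":[0,0,0],"dr":[0,0,0],"claw":-1},{"linear":[0,0,0.8],"dr":[0,0,0],"claw":-1},{"linear":[0,0,1],"dr":[0,0,0],"claw":-1},{"linear":[0,0,1],"dr":[0,0,0],"claw":-1},{"linear":[0,0,1],"dr":[0,0,0],"claw":-1}])

```text
time_s: 10.25
eef_pos: [0.4329, 0.0423, 0.1226]
orientation: [1.0, 0.001, -0.0, 0.0]
ft_force: [0.4, 0.1, -1.0]
finger_gap: 0.0212
grip_force: 29.6
```

Emit:
drive_tool(targets=[{"linear":[0.4,0.862,0],"dr":[0,0,0],"claw":-1},{"linear":[0.4,0.862,0],"dr":[0,0,0],"claw":-1},{"linear":[0.4,0.862,0],"dr":[0,0,0],"claw":-1},{"linear":[0.4,0.862,0],"dr":[0,0,0],"claw":-1},{"linear":[0.4,0.862,0],"dr":[0,0,0],"claw":-1},{"linear":[0.4,0.862,0],"dr":[0,0,0],"claw":-1},{"linear":[0.4,0.862,0],"dr":[0,0,0],"claw":-1},{"linear":[0.4,0.862,0],"dr":[0,0,0],"claw":-1},{"linear":[0.4,0.862,0],"dr":[0,0,0],"claw":-1},{"linear":[0.4,0.862,0],"dr":[0,0,0],"claw":-1}])

```text
time_s: 11.25
eef_pos: [0.5333, 0.2586, 0.1214]
orientation: [1.0, 0.001, -0.0, 0.0]
ft_force: [0.3, 0.6, -0.7]
finger_gap: 0.0215
grip_force: 29.6
```

Emit:
drive_tool(targets=[{"linear":[0,0,0],"dr":[0,0,0],"claw":-1},{"linear":[0,0,0],"dr":[0,0,0],"claw":-1},{"linear":[0,0,0],"dr":[0,0,0],"claw":-1}])

```text
time_s: 11.55
eef_pos: [0.5326, 0.2568, 0.1215]
orientation: [1.0, 0.001, -0.001, 0.001]
ft_force: [-0.4, -0.0, -0.3]
finger_gap: 0.0209
grip_force: 29.7
```

Emit:
drive_tool(targets=[{"linear":[0,0,-0.8],"dr":[0,0,0],"claw":-1},{"linear":[0,0,-0.8],"dr":[0,0,0],"claw":-1},{"linear":[0,0,-0.8],"dr":[0,0,0],"claw":-1},{"linear":[0,0,-0.7],"dr":[0,0,0],"claw":-1},{"linear":[0,0,-0.48],"dr":[0,0,0],"claw":-1},{"linear":[0,0,0],"dr":[0,0,0],"claw":-1},{"linear":[0,0,0],"dr":[0,0,0],"claw":-1}])

```text
time_s: 12.25
eef_pos: [0.5335, 0.2574, 0.0326]
orientation: [1.0, 0.001, 0.0, -0.0]
ft_force: [0.1, -0.1, -0.6]
finger_gap: 0.0211
grip_force: 29.6
```

Emit:
drive_tool(targets=[{"linear":[0,0,0],"dr":[0,0,0],"claw":0},{"linear":[0,0,0],"dr":[0,0,0],"claw":0},{"linear":[0,0,0],"dr":[0,0,0],"claw":0},{"linear":[0,0,0],"dr":[0,0,0],"claw":0},{"linear":[0,0,0.6],"dr":[0,0,0],"claw":0},{"linear":[0,0,1],"dr":[0,0,0],"claw":0},{"linear":[0,0,1],"dr":[0,0,0],"claw":0},{"linear":[0,0,1],"dr":[0,0,0],"claw":0},{"linear":[0,0,1],"dr":[0,0,0],"claw":0}])

```text
time_s: 13.15
eef_pos: [0.5332, 0.2577, 0.1484]
orientation: [1.0, 0.001, 0.0, 0.0]
ft_force: [0.5, -0.4, 0.1]
finger_gap: 0.0427
grip_force: 0.0
```

Emit:
drive_tool(targets=[{"linear":[0.052,-1,0],"dr":[0,0,0],"claw":0.5},{"linear":[0.052,-1,0],"dr":[0,0,0],"claw":1},{"linear":[0.052,-1,0],"dr":[0,0,0],"claw":1},{"linear":[0.052,-1,0],"dr":[0,0,0],"claw":1},{"linear":[0.052,-1,0],"dr":[0,0,0],"claw":1},{"linear":[0.052,-1,0],"dr":[0,0,0],"claw":1},{"linear":[0.052,-1,0],"dr":[0,0,0],"claw":1},{"linear":[0.052,-1,0],"dr":[0,0,0],"claw":1},{"linear":[0.052,-1,0],"dr":[0,0,0],"claw":1},{"linear":[0.052,-1,0],"dr":[0,0,0],"claw":1}])

```text
time_s: 14.15
eef_pos: [0.5463, 0.0068, 0.1474]
orientation: [1.0, 0.001, 0.0, 0.0]
ft_force: [0.5, -0.6, 0.3]
finger_gap: 0.0855
grip_force: 0.0
```

Emit:
drive_tool(targets=[{"linear":[0,-0.4,0],"dr":[0,0,0],"claw":1},{"linear":[0,0,0],"dr":[0,0,0],"claw":1},{"linear":[0,0,0],"dr":[0,0,0],"claw":1},{"linear":[0,0,0],"dr":[0,0,0],"claw":1}])

```text
time_s: 14.55
eef_pos: [0.5463, -0.0012, 0.1473]
orientation: [1.0, 0.001, -0.0, -0.0]
ft_force: [0.0, -0.7, 0.5]
finger_gap: 0.0854
grip_force: 0.0
```

```bash
python3 - <<'E'
from fit import *
print(observe()["eef_pos"],observe()["finger_gap"])
im,S=shoot("scene","5"); i2,W=shoot("top","5")
for C in(W,S):
  P=near(C,.5333,.257,.02,.05,.11); print("A",len(P),P[:,2].max().round(4), [P[(P[:,2]>a)&(P[:,2]<a+.02)].mean(0).round(4).tolist() for a in(.05,.07)])
P=near(S,.5455,-.003,.04,.012,.07)
print("ball",len(P),least_squares(lambda p:np.linalg.norm(P-p,axis=1)-.0307,[.545,-.005,.03],loss="soft_l1",f_scale=.002).x.round(4))
E
```

```text
[ 0.54632768 -0.00122931  0.14734323] 0.08535353269925296
A 51 0.0957 [[0.5296, 0.2522, 0.0591], [0.5312, 0.2523, 0.0796]]
A 173 0.094 [[0.5294, 0.2618, 0.0597], [0.5312, 0.2601, 0.0789]]
ball 460 [ 0.5462 -0.0035  0.0297]
```

Emit:
drive_tool(targets=[{"linear":[0,-0.09,-0.9],"dr":[0,0,0],"claw":1},{"linear":[0,0,-0.9],"dr":[0,0,0],"claw":1},{"linear":[0,0,-0.9],"dr":[0,0,0],"claw":1},{"linear":[0,0,-0.9],"dr":[0,0,0],"claw":1},{"linear":[0,0,-0.9],"dr":[0,0,0],"claw":1},{"linear":[0,0,-0.7],"dr":[0,0,0],"claw":1},{"linear":[0,0,-0.37],"dr":[0,0,0],"claw":1},{"linear":[0,0,0],"dr":[0,0,0],"claw":1},{"linear":[0,0,0],"dr":[0,0,0],"claw":1}])

```text
time_s: 15.55
eef_pos: [0.5469, -0.0043, 0.0086]
orientation: [1.0, 0.001, 0.0, 0.0]
ft_force: [0.2, 0.7, 0.8]
finger_gap: 0.0856
grip_force: 0.0
```

Emit:
drive_tool(targets=[{"linear":[0,0,0],"dr":[0,0,0],"claw":-1},{"linear":[0,0,0],"dr":[0,0,0],"claw":-1},{"linear":[0,0,0],"dr":[0,0,0],"claw":-1},{"linear":[0,0,0],"dr":[0,0,0],"claw":-1},{"linear":[0,0,0.8],"dr":[0,0,0],"claw":-1},{"linear":[0,0,0.8],"dr":[0,0,0],"claw":-1},{"linear":[0,0,0],"dr":[0,0,0],"claw":-1}])

```text
time_s: 16.25
eef_pos: [0.5485, -0.0046, 0.0508]
orientation: [1.0, 0.001, 0.003, 0.0]
ft_force: [0.7, 0.1, 0.7]
finger_gap: 0.0593
grip_force: 32.4
```

```bash
python3 - <<'E'
from fit import *
o=observe()
print(o["eef_pos"],o["finger_gap"],o["ft_force"])
im,S=shoot("scene","6")
P=near(S,.5455,-.003,.036,.03,.08)
cv2.imwrite("pics/s6c.png",cv2.resize(im[130:280,230:400],None,fx=4,fy=4,interpolation=cv2.INTER_CUBIC))
E
```

```text
[ 0.54848781 -0.00463432  0.05080158] 0.059298502977608934 [0.66568504 0.09851952 0.715516  ]
```

View pics/s6c.png

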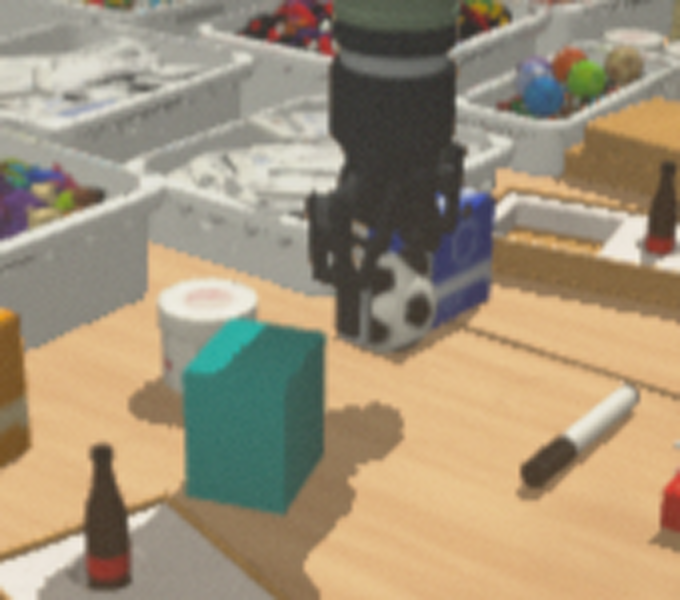

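The ball is held between the fingers, but it looks slightly nearer the robot than the pads (ball (395,300), finger (350,320)). The near opener stands in its short-box hole at (105,520). Checking the ball's offset in the grip.

```bash
python3 - <<'E'
from fit import *
im,S=shoot("scene","7")
# ball pixels visible in crop: x 375-430,y 262-345 -> image
v,u=np.mgrid[130+262//4:130+345//4,230+372//4:230+432//4]
P=S[v,u].reshape(-1,3); P=P[~np.isnan(P).any(1)]
P=P[np.linalg.norm(P-[.546,-.004,.072],axis=1)<.045]
r=least_squares(lambda p:np.linalg.norm(P-p,axis=1)-.0307,[.545,-.005,.07],loss="soft_l1",f_scale=.002); print(len(P),r.x.round(4),r.cost, P.mean(0))
# finger position near side
v,u=np.mgrid[130+285//4:130+335//4,230+335//4:230+368//4]
Q=S[v,u].reshape(-1,3); print(np.nanmin(Q,0),np.nanmax(Q,0),np.nanmedian(Q,0))
E
```

```text
304 [ 0.5464 -0.0047  0.0699] 0.00039059688813747193 [0.5289128  0.00705213 0.08093792]
[ 0.53437629 -0.11299797 -0.00152563] [0.66916322 0.05783133 0.10733134] [0.54308423 0.03742041 0.08056682]
```

Emit:
drive_tool(targets=[{"linear":[0,0,0.9],"dr":[0,0,0],"claw":-1},{"linear":[0,0,0.9],"dr":[0,0,0],"claw":-1},{"linear":[0,0,0.9],"dr":[0,0,0],"claw":-1},{"linear":[0,0,0.9],"dr":[0,0,0],"claw":-1},{"linear":[-0.298,0.953,0],"dr":[0,0,0],"claw":-1},{"linear":[-0.298,0.953,0],"dr":[0,0,0],"claw":-1},{"linear":[-0.298,0.953,0],"dr":[0,0,0],"claw":-1},{"linear":[-0.298,0.953,0],"dr":[0,0,0],"claw":-1},{"linear":[-0.298,0.953,0],"dr":[0,0,0],"claw":-1},{"linear":[-0.298,0.953,0],"dr":[0,0,0],"claw":-1}])

```text
time_s: 17.35
eef_pos: [0.5006, 0.1391, 0.1368]
orientation: [1.0, 0.001, -0.001, 0.0]
ft_force: [0.1, 0.1, -1.1]
finger_gap: 0.059
grip_force: 32.6
```

Emit:
drive_tool(targets=[{"linear":[-0.298,0.953,0],"dr":[0,0,0],"claw":-1},{"linear":[-0.298,0.953,0],"dr":[0,0,0],"claw":-1},{"linear":[-0.298,0.953,0],"dr":[0,0,0],"claw":-1},{"linear":[-0.298,0.953,0],"dr":[0,0,0],"claw":-1},{"linear":[-0.298,0.953,0],"dr":[0,0,0],"claw":-1},{"linear":[-0.298,0.953,0],"dr":[0,0,0],"claw":-1},{"linear":[0,0,0],"dr":[0,0,0],"claw":-1},{"linear":[0,0,0],"dr":[0,0,0],"claw":-1},{"linear":[0,0,0],"dr":[0,0,0],"claw":-1}])

```text
time_s: 18.25
eef_pos: [0.4568, 0.2805, 0.1374]
orientation: [1.0, 0.001, -0.001, 0.001]
ft_force: [-0.1, 0.9, -0.3]
finger_gap: 0.0595
grip_force: 32.6
```

Emit:
drive_tool(targets=[{"linear":[0.06,0.03,-0.8],"dr":[0,0,0],"claw":-1},{"linear":[0,0,-0.8],"dr":[0,0,0],"claw":-1},{"linear":[0,0,-0.8],"dr":[0,0,0],"claw":-1},{"linear":[0,0,-0.8],"dr":[0,0,0],"claw":-1},{"linear":[0,0,-0.7],"dr":[0,0,0],"claw":-1},{"linear":[0,0,-0.5],"dr":[0,0,0],"claw":-1},{"linear":[0,0,0],"dr":[0,0,0],"claw":-1},{"linear":[0,0,0],"dr":[0,0,0],"claw":-1}])

```text
time_s: 19.05
eef_pos: [0.4587, 0.2816, 0.028]
orientation: [1.0, 0.001, -0.0, 0.0]
ft_force: [-0.0, -0.3, 0.4]
finger_gap: 0.0592
grip_force: 33.7
```

Emit:
drive_tool(targets=[{"linear":[0,0,0],"dr":[0,0,0],"claw":0.6},{"linear":[0,0,0],"dr":[0,0,0],"claw":0.6},{"linear":[0,0,0],"dr":[0,0,0],"claw":0.6},{"linear":[0,0,0],"dr":[0,0,0],"claw":0.6},{"linear":[0,0,0.5],"dr":[0,0,0],"claw":0.6},{"linear":[0,0,0.8],"dr":[0,0,0],"claw":0.6},{"linear":[0,0,1],"dr":[0,0,0],"claw":0.6},{"linear":[0,0,1],"dr":[0,0,0],"claw":0.6},{"linear":[0,0,1],"dr":[0,0,0],"claw":0.6},{"linear":[0,0,1],"dr":[0,0,0],"claw":0.6}])

```text
time_s: 20.05
eef_pos: [0.4584, 0.2821, 0.1627]
orientation: [1.0, 0.001, 0.0, -0.0]
ft_force: [0.9, 0.3, 0.8]
finger_gap: 0.0683
grip_force: 0.0
```

Emit:
drive_tool(targets=[{"linear":[0.723,-0.884,0],"dr":[0,0,0],"claw":1},{"linear":[0.723,-0.884,0],"dr":[0,0,0],"claw":1},{"linear":[0.723,-0.884,0],"dr":[0,0,0],"claw":1},{"linear":[0.723,-0.884,0],"dr":[0,0,0],"claw":1},{"linear":[0.723,-0.884,0],"dr":[0,0,0],"claw":1},{"linear":[0.723,-0.884,0],"dr":[0,0,0],"claw":1},{"linear":[0.723,-0.884,0],"dr":[0,0,0],"claw":1},{"linear":[0.723,-0.884,0],"dr":[0,0,0],"claw":1},{"linear":[0.723,-0.884,0],"dr":[0,0,0],"claw":1},{"linear":[0.723,-0.884,0],"dr":[0,0,0],"claw":1}])

```text
time_s: 21.05
eef_pos: [0.6399, 0.0602, 0.1617]
orientation: [1.0, 0.001, 0.0, 0.0]
ft_force: [0.4, 0.7, -0.3]
finger_gap: 0.0855
grip_force: 0.0
```

Emit:
drive_tool(targets=[{"linear":[0.723,-0.884,0],"dr":[0,0,0],"claw":1},{"linear":[0,0,0],"dr":[0,0,0],"claw":1},{"linear":[0,0,0],"dr":[0,0,0],"claw":1},{"linear":[0,0,0],"dr":[0,0,0],"claw":1}])

```text
time_s: 21.45
eef_pos: [0.6567, 0.0397, 0.161]
orientation: [1.0, 0.001, -0.0, -0.0]
ft_force: [-0.2, -0.8, 0.3]
finger_gap: 0.0854
grip_force: 0.0
```

```bash
python3 - <<'E'
from fit import *
o=observe(); print(o["eef_pos"],o["finger_gap"])
im,S=shoot("scene","8"); i2,W=shoot("top","8")
for C in(W,S):
    P=near(C,.457,.281,.036,.032,.085); print("ball",len(P),least_squares(lambda p:np.linalg.norm(P-p,axis=1)-.0307,[.457,.281,.046],loss="soft_l1",f_scale=.002).x.round(4))
p=[.4903,.2701]; c,s=np.cos(-.305),np.sin(-.305); print("seat target",p+np.array([c,s])*-.036)
T=near(S,.655,.039,.05,.042,.052); print("tub",len(T),circ(T,.032).round(4))
T=near(W,.655,.039,.05,.05,.065); print("tubtop",len(T),circ(T[np.linalg.norm(T[:,:2]-[.6562,.039],axis=1)>.028]).round(4))
E
```

```text
[0.65666406 0.0397193  0.16100267] 0.08537705135208054
ball 364 [0.457  0.2818 0.0467]
ball 915 [0.456  0.2834 0.0464]
seat target [0.45596151 0.28091055]
tub 51 [0.659  0.0391]fit.py:26: RuntimeWarning: Mean of empty slice.
  return least_squares(f,[*P[:,:2].mean(0)]+([] if r else [.03]),loss="soft_l1",f_scale=.002).x
  ret = um.true_divide(
Traceback (most recent call last):
  File "fit.py", line 26, in circ
    return least_squares(f,[*P[:,:2].mean(0)]+([] if r else [.03]),loss="soft_l1",f_scale=.002).x
           ~~~~~~~~~~~~~^^^^^^^^^^^^^^^^^^^^^^^^^^^^^^^^^^^^^^^^^^^^^^^^^^^^^^^^^^^^^^^^^^^^^^^
ValueError: Initial guess is outside of provided bounds
```

Emit:
drive_tool(targets=[{"linear":[0.02,-0.02,-0.9],"dr":[0,0,0],"claw":1},{"linear":[0,0,-0.9],"dr":[0,0,0],"claw":1},{"linear":[0,0,-0.9],"dr":[0,0,0],"claw":1},{"linear":[0,0,-0.9],"dr":[0,0,0],"claw":1},{"linear":[0,0,-0.9],"dr":[0,0,0],"claw":1},{"linear":[0,0,-0.6],"dr":[0,0,0],"claw":1},{"linear":[0,0,-0.34],"dr":[0,0,0],"claw":1},{"linear":[0,0,0],"dr":[0,0,0],"claw":1},{"linear":[0,0,0],"dr":[0,0,0],"claw":1}])

```text
time_s: 22.45
eef_pos: [0.6584, 0.0387, 0.0254]
orientation: [1.0, 0.001, 0.001, 0.0]
ft_force: [0.9, 0.7, 0.7]
finger_gap: 0.0855
grip_force: 0.0
```

Emit:
drive_tool(targets=[{"linear":[0,0,0],"dr":[0,0,0],"claw":-1},{"linear":[0,0,0],"dr":[0,0,0],"claw":-1},{"linear":[0,0,0],"dr":[0,0,0],"claw":-1},{"linear":[0,0,0],"dr":[0,0,0],"claw":-1},{"linear":[0,0,0.8],"dr":[0,0,0],"claw":-1},{"linear":[0,0,0.9],"dr":[0,0,0],"claw":-1},{"linear":[0,0,0.9],"dr":[0,0,0],"claw":-1},{"linear":[0,0,0.9],"dr":[0,0,0],"claw":-1},{"linear":[0,0,0.9],"dr":[0,0,0],"claw":-1}])

```text
time_s: 23.35
eef_pos: [0.6575, 0.0384, 0.1352]
orientation: [1.0, 0.001, -0.0, 0.0]
ft_force: [1.0, -0.0, -0.4]
finger_gap: 0.0624
grip_force: 33.2
```

```bash
python3 - <<'E'
from fit import *
o=observe(); print(o["eef_pos"],o["finger_gap"])
im,S=shoot("scene","9")
cv2.imwrite("pics/s9c.png",cv2.resize(im[80:280,200:400],None,fx=3,fy=3,interpolation=cv2.INTER_CUBIC))
E
```

```text
[0.65748179 0.03843995 0.1352282 ] 0.06238941007317574
```

View pics/s9c.png

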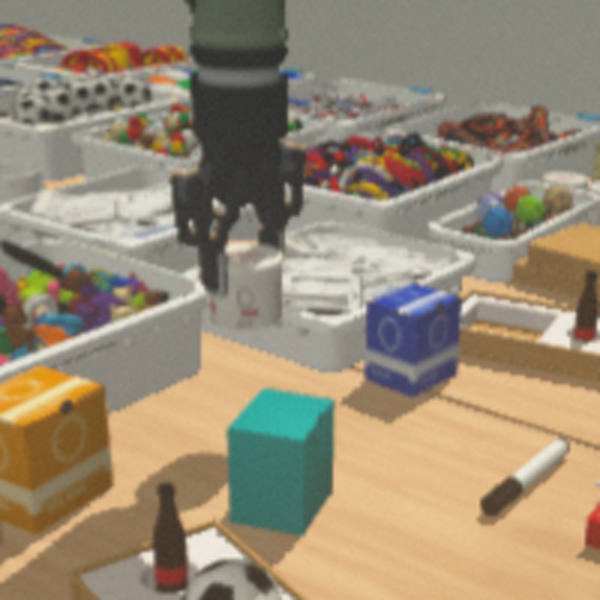

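The tub hangs upright in the grip at (245,285), and the ball and opener sit in the short box. Carrying the tub.

Emit:
drive_tool(targets=[{"linear":[-0.639,-0.942,0],"dr":[0,0,0],"claw":-1},{"linear":[-0.639,-0.942,0],"dr":[0,0,0],"claw":-1},{"linear":[-0.639,-0.942,0],"dr":[0,0,0],"claw":-1},{"linear":[-0.639,-0.942,0],"dr":[0,0,0],"claw":-1},{"linear":[-0.639,-0.942,0],"dr":[0,0,0],"claw":-1},{"linear":[-0.639,-0.942,0],"dr":[0,0,0],"claw":-1},{"linear":[-0.639,-0.942,0],"dr":[0,0,0],"claw":-1},{"linear":[-0.639,-0.942,0],"dr":[0,0,0],"claw":-1},{"linear":[-0.639,-0.942,0],"dr":[0,0,0],"claw":-1},{"linear":[-0.639,-0.942,0],"dr":[0,0,0],"claw":-1}])

```text
time_s: 24.4
eef_pos: [0.497, -0.1977, 0.134]
orientation: [1.0, 0.001, -0.0, -0.0]
ft_force: [-0.2, 0.3, -0.9]
finger_gap: 0.0623
grip_force: 33.2
```

Emit:
drive_tool(targets=[{"linear":[-0.639,-0.942,0],"dr":[0,0,0],"claw":-1},{"linear":[-0.639,-0.942,0],"dr":[0,0,0],"claw":-1},{"linear":[-0.639,-0.942,0],"dr":[0,0,0],"claw":-1},{"linear":[-0.639,-0.942,0],"dr":[0,0,0],"claw":-1},{"linear":[-0.639,-0.942,0],"dr":[0,0,0],"claw":-1},{"linear":[0,0,0],"dr":[0,0,0],"claw":-1},{"linear":[0,0,0],"dr":[0,0,0],"claw":-1},{"linear":[0,0,0],"dr":[0,0,0],"claw":-1}])

```text
time_s: 25.2
eef_pos: [0.4184, -0.3141, 0.1343]
orientation: [1.0, 0.001, -0.0, -0.0]
ft_force: [-0.2, 0.7, 0.2]
finger_gap: 0.0625
grip_force: 33.2
```

```bash
python3 - <<'E'
from fit import *
o=observe(); print(o["eef_pos"],o["finger_gap"])
im,S=shoot("scene","10")
T=near(S,.418,-.315,.04,.112,.15); print("tub",len(T),circ(T[(T[:,2]<.145)],.0305).round(4))
E
```

```text
[ 0.41838351 -0.31405233  0.13428082] 0.06249063890915762
tub 265 [ 0.4179 -0.3145]
```

Emit:
drive_tool(targets=[{"linear":[0,0,-0.9],"dr":[0,0,0],"claw":-1},{"linear":[0,0,-0.9],"dr":[0,0,0],"claw":-1},{"linear":[0,0,-0.9],"dr":[0,0,0],"claw":-1},{"linear":[0,0,-0.8],"dr":[0,0,0],"claw":-1},{"linear":[0,0,-0.4],"dr":[0,0,0],"claw":-1},{"linear":[0,0,-0.28],"dr":[0,0,0],"claw":-1},{"linear":[0,0,0],"dr":[0,0,0],"claw":-1},{"linear":[0,0,0],"dr":[0,0,0],"claw":-1}])

```text
time_s: 26.05
eef_pos: [0.4188, -0.3149, 0.0307]
orientation: [1.0, 0.001, 0.001, 0.0]
ft_force: [0.2, -0.1, -0.1]
finger_gap: 0.0621
grip_force: 33.2
```

Emit:
drive_tool(targets=[{"linear":[0,0,0],"dr":[0,0,0],"claw":0.75},{"linear":[0,0,0],"dr":[0,0,0],"claw":0.75},{"linear":[0,0,0],"dr":[0,0,0],"claw":0.75},{"linear":[0,0,0],"dr":[0,0,0],"claw":0.75},{"linear":[0,0,0.5],"dr":[0,0,0],"claw":0.75},{"linear":[0,0,0.8],"dr":[0,0,0],"claw":0.75},{"linear":[0,0,1],"dr":[0,0,0],"claw":0.75},{"linear":[0,0,1],"dr":[0,0,0],"claw":0.75},{"linear":[0,0,1],"dr":[0,0,0],"claw":0.75},{"linear":[0,0,1],"dr":[0,0,0],"claw":0.75}])

```text
time_s: 27.05
eef_pos: [0.4181, -0.3147, 0.1646]
orientation: [1.0, 0.001, 0.0, 0.0]
ft_force: [0.1, -1.1, -0.1]
finger_gap: 0.0745
grip_force: 0.0
```

Emit:
drive_tool(targets=[{"linear":[0.396,0.358,0],"dr":[0,0,0.992],"claw":1},{"linear":[0.396,0.358,0],"dr":[0,0,0.992],"claw":1},{"linear":[0.396,0.358,0],"dr":[0,0,0.992],"claw":1},{"linear":[0.396,0.358,0],"dr":[0,0,0.992],"claw":1},{"linear":[0.396,0.358,0],"dr":[0,0,0.992],"claw":1},{"linear":[0.396,0.358,0],"dr":[0,0,0.992],"claw":1},{"linear":[0.396,0.358,0],"dr":[0,0,0.992],"claw":1},{"linear":[0.396,0.358,0],"dr":[0,0,0.992],"claw":1},{"linear":[0.396,0.358,0],"dr":[0,0,0.992],"claw":1}])

```text
time_s: 27.95
eef_pos: [0.5077, -0.2338, 0.1636]
orientation: [0.936, 0.352, 0.0, 0.0]
ft_force: [-0.1, -0.4, -0.4]
finger_gap: 0.0853
grip_force: 0.0
```

Emit:
drive_tool(targets=[{"linear":[0.396,0.358,0],"dr":[0,0,0.992],"claw":1},{"linear":[0.396,0.358,0],"dr":[0,0,0.992],"claw":1},{"linear":[0.396,0.358,0],"dr":[0,0,0.992],"claw":1},{"linear":[0.396,0.358,0],"dr":[0,0,0.992],"claw":1},{"linear":[0.396,0.358,0],"dr":[0,0,0.992],"claw":1},{"linear":[0.396,0.358,0],"dr":[0,0,0.992],"claw":1},{"linear":[0.396,0.358,0],"dr":[0,0,0.992],"claw":1},{"linear":[0.396,0.358,0],"dr":[0,0,0.992],"claw":1},{"linear":[0.396,0.358,0],"dr":[0,0,0.992],"claw":1},{"linear":[0.396,0.358,0],"dr":[0,0,0.992],"claw":1}])

```text
time_s: 28.95
eef_pos: [0.6066, -0.1443, 0.1636]
orientation: [0.727, 0.686, 0.0, 0.0]
ft_force: [0.3, 0.1, -0.2]
finger_gap: 0.0852
grip_force: 0.0
```

Emit:
drive_tool(targets=[{"linear":[0,0,0],"dr":[0,0,0],"claw":1},{"linear":[0,0,0],"dr":[0,0,0],"claw":1},{"linear":[0,0,0],"dr":[0,0,0],"claw":1}])

```text
time_s: 29.25
eef_pos: [0.6057, -0.1451, 0.1629]
orientation: [0.729, 0.685, -0.0, 0.0]
ft_force: [-0.5, -0.5, 0.9]
finger_gap: 0.0856
grip_force: 0.0
```

```bash
python3 - <<'E'
from fit import *
o=observe(); print(o["eef_pos"],o["finger_gap"],R.from_quat(o["orientation"]).as_matrix().round(3).tolist())
im,S=shoot("scene","11"); i2,W=shoot("top","11")
for C in (W,S):
    T=near(C,.418,-.315,.045,.045,.075); print("tub",len(T),T.mean(0).round(4),T[:,2].max().round(4),rect(T)[:2])
    P=near(C,.606,-.145,.06,.076,.084); print("carton",len(P),rect(P) if len(P)>5 else "")
# fingers: gripper points
P=near(S,.606,-.145,.08,.12,.25); print(len(P),P.min(0),P.max(0))
for lo in np.arange(.12,.22,.01):
    q=P[(P[:,2]>lo)&(P[:,2]<lo+.01)]
    if len(q): print(lo.round(2),len(q),q.min(0).round(3),q.max(0).round(3))
E
```

```text
[ 0.60571824 -0.14509611  0.16292611] 0.085621862467221 [[0.063, 0.998, -0.0], [0.998, -0.063, -0.0], [-0.0, -0.0, -1.0]]
tub 399 [ 0.4177 -0.3142  0.0592] 0.0677 (array([ 417.2, -314.7]), array([61.6, 64.1]))
carton 29 (array([ 626.7, -147.4]), array([72.1,  9.9]), 77.38)
tub 254 [ 0.4144 -0.3047  0.057 ] 0.0628 (array([ 417.9, -312.5]), array([63.1, 62.6]))
carton 220 (array([ 605.6, -146.2]), array([78.7, 60.6]), 84.64)
654 [ 0.53183342 -0.16001837  0.17799466] [ 0.68192004 -0.12293392  0.24997127]
0.17 9 [ 0.556 -0.154  0.178] [ 0.654 -0.135  0.18 ]
0.18 47 [ 0.55  -0.156  0.18 ] [ 0.662 -0.129  0.19 ]
0.19 62 [ 0.548 -0.158  0.19 ] [ 0.664 -0.129  0.2  ]
0.2 58 [ 0.55  -0.159  0.2  ] [ 0.663 -0.13   0.21 ]
0.21 51 [ 0.549 -0.158  0.21 ] [ 0.664 -0.13   0.22 ]
```

Emit:
drive_tool(targets=[{"linear":[0,0,-0.9],"dr":[0,0,0],"claw":1},{"linear":[0,0,-0.9],"dr":[0,0,0],"claw":1},{"linear":[0,0,-0.9],"dr":[0,0,0],"claw":1},{"linear":[0,0,-0.8],"dr":[0,0,0],"claw":1},{"linear":[0,0,-0.46],"dr":[0,0,0],"claw":1},{"linear":[0,0,0],"dr":[0,0,0],"claw":1},{"linear":[0,0,0],"dr":[0,0,0],"claw":1}])

```text
time_s: 30.05
eef_pos: [0.6067, -0.145, 0.0642]
orientation: [0.729, 0.685, 0.0, 0.0]
ft_force: [-0.3, -0.1, -0.2]
finger_gap: 0.0857
grip_force: 0.0
```

Emit:
drive_tool(targets=[{"linear":[0,0,0],"dr":[0,0,0],"claw":-1},{"linear":[0,0,0],"dr":[0,0,0],"claw":-1},{"linear":[0,0,0],"dr":[0,0,0],"claw":-1},{"linear":[0,0,0],"dr":[0,0,0],"claw":-1},{"linear":[0,0,0],"dr":[0,0,0],"claw":-1}], grip_force=30)

```text
time_s: 30.55
eef_pos: [0.6068, -0.1449, 0.0649]
orientation: [0.728, 0.685, 0.001, 0.001]
ft_force: [-1.6, -0.4, 6.2]
finger_gap: 0.0594
grip_force: 33.3
```

Emit:
drive_tool(targets=[{"linear":[0,0,0.4],"dr":[0,0,0],"claw":-1},{"linear":[-0.3,0,0.2],"dr":[0,0,0],"claw":-1},{"linear":[-0.6,0,0],"dr":[0,0,0],"claw":-1},{"linear":[-0.6,0,0],"dr":[0,0,0],"claw":-1},{"linear":[-0.6,0,0],"dr":[0,0,0],"claw":-1},{"linear":[-0.3,0,0],"dr":[0,0,0],"claw":-1},{"linear":[0,0,0],"dr":[0,0,0],"claw":-1},{"linear":[0,0,-0.3],"dr":[0,0,0],"claw":-1},{"linear":[0,0,-0.27],"dr":[0,0,0],"claw":-1},{"linear":[0,0,0],"dr":[0,0,0],"claw":-1}])

```text
time_s: 31.55
eef_pos: [0.5471, -0.1447, 0.0644]
orientation: [0.728, 0.685, 0.0, 0.0]
ft_force: [-0.6, 0.7, 4.8]
finger_gap: 0.059
grip_force: 33.8
```

```bash
python3 - <<'E'
from fit import *
o=observe(); print(o["eef_pos"],o["finger_gap"],o["ft_force"])
im,S=shoot("scene","12"); i2,W=shoot("top","12")
for a,b in((.006,.012),(.02,.03),(.05,.06)):
    P=near(S,.54,-.145,.07,a,b); print(a,len(P),P.min(0).round(4),P.max(0).round(4))
cv2.imwrite("pics/s12c.png",cv2.resize(im[110:260,290:440],None,fx=4,fy=4,interpolation=cv2.INTER_CUBIC))
E
```

```text
[ 0.54707024 -0.14473467  0.06438484] 0.058957633025658346 [-0.62473298  0.69263365  4.79856808]
0.006 56 [ 0.5152 -0.1791  0.006 ] [ 0.5786 -0.1058  0.0119]
0.02 97 [ 0.5148 -0.1811  0.0205] [ 0.5785 -0.1057  0.03  ]
0.05 108 [ 0.5147 -0.1826  0.05  ] [ 0.5805 -0.1069  0.0599]
```

View pics/s12c.png

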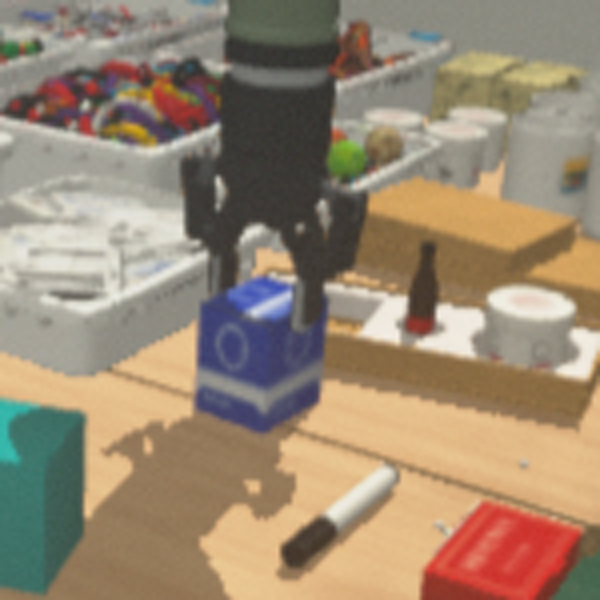

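The carton stands upright at (262,360), clear of the basket, with the fingers on its top edges. Opening, going lower and gripping again.

Emit:
drive_tool(targets=[{"linear":[0,0,0],"dr":[0,0,0],"claw":1},{"linear":[0,0,0],"dr":[0,0,0],"claw":1},{"linear":[0,0,0],"dr":[0,0,0],"claw":1},{"linear":[0,0,-0.4],"dr":[0,0,0],"claw":1},{"linear":[0,0,-0.5],"dr":[0,0,0],"claw":1},{"linear":[0,0,-0.25],"dr":[0,0,0],"claw":1},{"linear":[0,0,0],"dr":[0,0,0],"claw":1}])

```text
time_s: 32.35
eef_pos: [0.5451, -0.1443, 0.0338]
orientation: [0.728, 0.685, -0.001, -0.001]
ft_force: [-0.7, 0.3, 0.3]
finger_gap: 0.0852
grip_force: 0.0
```

Emit:
drive_tool(targets=[{"linear":[0,0,0],"dr":[0,0,0],"claw":-1},{"linear":[0,0,0],"dr":[0,0,0],"claw":-1},{"linear":[0,0,0],"dr":[0,0,0],"claw":-1},{"linear":[0,0,0],"dr":[0,0,0],"claw":-1},{"linear":[0,0,0],"dr":[0,0,0],"claw":-1}], grip_force=30)

```text
time_s: 32.85
eef_pos: [0.5466, -0.1448, 0.036]
orientation: [0.728, 0.685, 0.0, 0.0]
ft_force: [1.5, -0.2, 0.3]
finger_gap: 0.0598
grip_force: 32.7
```

```bash
python3 - <<'E'
from fit import *
o=observe(); print(o["eef_pos"],o["finger_gap"],o["ft_force"],R.from_quat(o["orientation"]).as_matrix()[:,1])
im,S=shoot("scene","13"); i2,W=shoot("top","13")
# +y face of the carton (facing scene cam) and -y extent: fit line to face
P=near(S,.546,-.11,.035,.01,.035); P=P[abs(P[:,1]+.108)<.008]; c=np.polyfit(P[:,0],P[:,1],1); print("face yaw",np.arctan(c[0]),"y at tcp x",np.polyval(c,o["eef_pos"][0]),len(P))
Q=near(S,.51,-.145,.06,.01,.03); Q=Q[abs(Q[:,0]-.515)<.006]; print("front face y range",np.percentile(Q[:,1],[1,5,95,99]))
E
```

```text
[ 0.54656648 -0.14475741  0.03596818] 0.05979536275459993 [ 1.54398944 -0.21876216  0.32766376] [ 9.98130358e-01 -6.11133160e-02  9.75373954e-04]
face yaw -0.04174806404609835 y at tcp x -0.11013303471267569 156
front face y range [-0.17830995 -0.17444693 -0.11054358 -0.1076944 ]
```

Emit:
drive_tool(targets=[{"linear":[0,0,0.6],"dr":[0,0,0],"claw":-1},{"linear":[0,0,0.8],"dr":[0,0,0],"claw":-1},{"linear":[0,0,0.8],"dr":[0,0,0],"claw":-1},{"linear":[0.213,-0.92,0],"dr":[0,0,0.82],"claw":-1},{"linear":[0.213,-0.92,0],"dr":[0,0,0.82],"claw":-1},{"linear":[0.213,-0.92,0],"dr":[0,0,0.82],"claw":-1},{"linear":[0.213,-0.92,0],"dr":[0,0,0.82],"claw":-1},{"linear":[0.213,-0.92,0],"dr":[0,0,0],"claw":-1},{"linear":[0.213,-0.92,0],"dr":[0,0,0],"claw":-1},{"linear":[0,0,0],"dr":[0,0,0],"claw":-1}])

```text
time_s: 33.95
eef_pos: [0.5786, -0.2853, 0.0901]
orientation: [0.633, 0.774, -0.0, 0.001]
ft_force: [-0.5, 1.0, -0.9]
finger_gap: 0.0597
grip_force: 32.7
```

Emit:
drive_tool(targets=[{"linear":[0,0,0],"dr":[0,0,0],"claw":-1},{"linear":[0,0,0],"dr":[0,0,0],"claw":-1}])

```text
time_s: 34.15
eef_pos: [0.5777, -0.2817, 0.0902]
orientation: [0.632, 0.775, 0.0, -0.001]
ft_force: [0.2, 0.3, -1.7]
finger_gap: 0.0601
grip_force: 32.7
```

```bash
cat > chk.py <<'E'
from fit import *
import sys
o=observe(); e=o["eef_pos"]; yy=R.from_quat(o["orientation"]).as_matrix()[:,1]; print(e,o["finger_gap"],"yaw",np.arctan2(yy[1],yy[0]))
im,S=shoot("scene",sys.argv[1]); i2,W=shoot("top",sys.argv[1])
p=np.array([.4992,-.2986]); th=.2005; c,s=np.cos(th),np.sin(th); M=np.array([[c,s],[-s,c]])
z0=e[2]-.036
def loc(P): return np.c_[(P[:,:2]-p)@M.T,P[:,2]]
P=loc(near(S,e[0],e[1],.07,z0+.005,z0+.035)); P=P[P[:,2]>.034]
F=P[(abs(P[:,0]-.08)<.028)&(P[:,1]>.02)]; k=np.polyfit(F[:,0],F[:,1],1); print("S +y face: slope",k[0],"y",np.polyval(k,.08),len(F), "x range",np.percentile(P[:,0],[1,99]))
# scene box wall: +y outer wall
B=loc(near(S,*p,.17,.008,.026)); B=B[(abs(B[:,1]-.056)<.006)]; k=np.polyfit(B[:,0],B[:,1],1); print("S box +y wall slope",k[0],"y",np.polyval(k,.08),len(B))
T=loc(near(W,e[0],e[1],.07,z0+.05,z0+.095)); print("W top n",len(T),"x,y range",np.percentile(T[:,0],[1,99]).round(4),np.percentile(T[:,1],[1,99]).round(4))
E
python3 chk.py 14
```

```text
[ 0.57765663 -0.28167951  0.09022319] 0.06006833112137671 yaw 0.20161202185022795
S +y face: slope 0.0009876737324531675 y 0.03521799160050382 168 x range [0.05052826 0.11128665]
S box +y wall slope -0.004259709853746526 y 0.05448776887433508 522Traceback (most recent call last):
  File "chk.py", line 12, in <module>
    T=loc(near(W,e[0],e[1],.07,z0+.05,z0+.095)); print("W top n",len(T),"x,y range",np.percentile(T[:,0],[1,99]).round(4),np.percentile(T[:,1],[1,99]).round(4))
                                                                                    ~~~~~~~~~~~~~^^^^^^^^^^^^^^^
    return _quantile_unchecked(
        a, q, axis, out, overwrite_input, method, keepdims, weights)
    return _ureduce(a,
                    func=_quantile_ureduce_func,
    ...<5 lines>...
                    overwrite_input=overwrite_input,
                    method=method)
    r = func(a, **kwargs)
    result = _quantile(arr,
                       quantiles=q,
    ...<2 lines>...
                       out=out,
                       weights=wgt)
    slices_having_nans = np.isnan(arr[-1, ...])
                                  ~~~^^^^^^^^^
IndexError: index -1 is out of bounds for axis 0 with size 0
```

Emit:
drive_tool(targets=[{"linear":[0,0,-0.5],"dr":[0,0,0],"claw":-1},{"linear":[0,0,-0.5],"dr":[0,0,0],"claw":-1},{"linear":[0,0,-0.3],"dr":[0,0,0],"claw":-1},{"linear":[0,0,0],"dr":[0,0,0],"claw":-1}])

```text
time_s: 34.65
eef_pos: [0.577, -0.2819, 0.0559]
orientation: [0.632, 0.775, -0.0, -0.002]
ft_force: [0.2, 0.1, -0.9]
finger_gap: 0.0596
grip_force: 32.7
```

Emit:
drive_tool(targets=[{"linear":[0,0,-0.2],"dr":[0,0,0],"claw":-1},{"linear":[0,0,0],"dr":[0,0,0],"claw":-1}])

```text
time_s: 34.85
eef_pos: [0.5781, -0.2826, 0.0526]
orientation: [0.633, 0.775, -0.0, -0.0]
ft_force: [0.3, 0.5, -0.8]
finger_gap: 0.0598
grip_force: 32.7
```

Emit:
drive_tool(targets=[{"linear":[0,0,-0.25],"dr":[0,0,0],"claw":-1},{"linear":[0,0,-0.25],"dr":[0,0,0],"claw":-1},{"linear":[0,0,0],"dr":[0,0,0],"claw":-1},{"linear":[0,0,0],"dr":[0,0,0],"claw":-1}])

```text
time_s: 35.25
eef_pos: [0.5781, -0.2826, 0.0403]
orientation: [0.633, 0.775, -0.0, -0.0]
ft_force: [0.5, 0.4, -0.6]
finger_gap: 0.0593
grip_force: 32.7
```

Emit:
drive_tool(targets=[{"linear":[0,0,0],"dr":[0,0,0],"claw":0.75},{"linear":[0,0,0],"dr":[0,0,0],"claw":0.75},{"linear":[0,0,0],"dr":[0,0,0],"claw":0.75},{"linear":[0,0,0],"dr":[0,0,0],"claw":0.75},{"linear":[0,0,0.5],"dr":[0,0,0],"claw":0.75},{"linear":[0,0,0.8],"dr":[0,0,0],"claw":0.75},{"linear":[0,0,1],"dr":[0,0,0],"claw":0.75},{"linear":[0,0,1],"dr":[0,0,0],"claw":0.75},{"linear":[0,0,1],"dr":[0,0,0],"claw":0.75},{"linear":[0,0,1],"dr":[0,0,0],"claw":0.75}])

```text
time_s: 36.25
eef_pos: [0.5782, -0.2827, 0.1753]
orientation: [0.633, 0.775, 0.0, 0.001]
ft_force: [0.9, -1.1, -0.3]
finger_gap: 0.0747
grip_force: 0.0
```

Emit:
drive_tool(targets=[{"linear":[-0.6,0.9,0.8],"dr":[0,0,0],"claw":0.75},{"linear":[-0.6,0.9,0.8],"dr":[0,0,0],"claw":0.75},{"linear":[-0.6,0.9,0],"dr":[0,0,0],"claw":0.75},{"linear":[-0.6,0.9,0],"dr":[0,0,0],"claw":0.75},{"linear":[-0.6,0.9,0],"dr":[0,0,0],"claw":0.75},{"linear":[-0.6,0.9,0],"dr":[0,0,0],"claw":0.75},{"linear":[-0.6,0.9,0],"dr":[0,0,0],"claw":0.75},{"linear":[0,0,0],"dr":[0,0,0],"claw":0.75},{"linear":[0,0,0],"dr":[0,0,0],"claw":0.75}])

```text
time_s: 37.15
eef_pos: [0.4735, -0.1251, 0.2143]
orientation: [0.632, 0.775, 0.0, 0.001]
ft_force: [-0.7, 0.0, 0.3]
finger_gap: 0.0748
grip_force: 0.0
```

```bash
python3 - <<'E'
from fit import *
print(observe()["eef_pos"])
im,S=shoot("scene","20"); i2,W=shoot("top","20")
p=np.array([.4992,-.2986]); th=.2005; c,s=np.cos(th),np.sin(th); M=np.array([[c,s],[-s,c]])
for C in(W,S):
    P=near(C,.578,-.282,.06,.078,.1); print("carton",rect(np.c_[(P[:,:2]-p)@M.T,P[:,2]]),np.median(P[:,2]).round(4))
    for q,z in(([.418,-.315],.05),):
        P=near(C,*q,.05,.05,.08); print("tub",rect(np.c_[(P[:,:2]-p)@M.T,P[:,2]]),np.median(P[:,2]).round(4))
    for nm,q in(("B",[.4963,-.2987]),("A",[.5333,.257])):
        P=near(C,*q,.02,.075,.11); print(nm,P.mean(0).round(4),P[:,2].max().round(4))
cv2.imwrite("pics/t20c.png",cv2.resize(i2[130:300,185:445],None,fx=3,fy=3,interpolation=cv2.INTER_CUBIC))
E
```

```text
[ 0.47350705 -0.12509054  0.21425148]
carton (array([78.8, -7.3]), array([61.6, 61.2]), 87.1) 0.0845
tub (array([-83.5,  -0.2]), array([64.6, 61.5]), 79.58) 0.0593
B [ 0.4966 -0.2976  0.0891] 0.0979
A [0.5319 0.2538 0.0876] 0.0964
carton (array([80.8, -0.4]), array([78.7, 60.8]), 88.72) 0.0862
tub (array([-82.5,   2.1]), array([62.7, 64.1]), 54.0) 0.0602
B [ 0.4954 -0.2952  0.0856] 0.0939
A [0.5321 0.2593 0.0854] 0.0942
```

View pics/t20c.png

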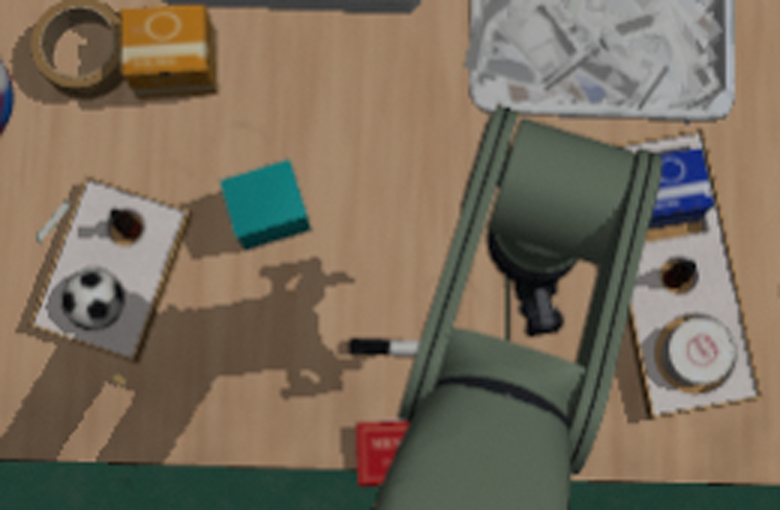

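View pics/scene20.png

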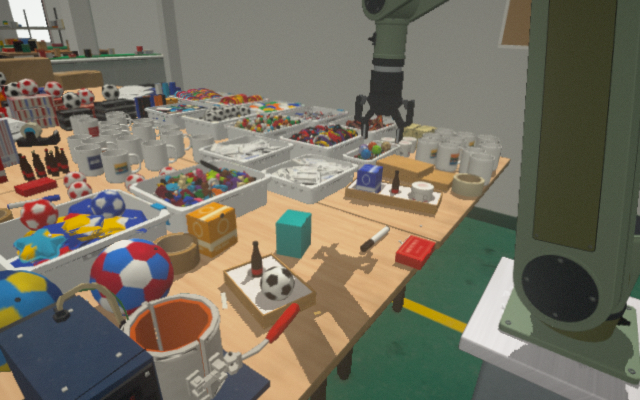

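The two views show all five things seated: the ball (92,298) and an opener (127,226) in the short box, and the tub (702,350), the other opener (678,273) and the carton (683,185) in the long box. The pen and the big carton haven't moved, and the arm is clear. The heights match too: tub top about .060, carton about .085, openers about .092. Handing in.

```bash
python3 -c "
from workcell import manip
print(manip.sign_off())"
```

```text
the job is handed in; nothing more can be done
None
```

I placed both gift sets and handed the job in at about 37 s of the 147 s: the last camera check showed all five things upright and seated in their cut-outs, and the pen and larger carton were not touched; the sign-off gave no verdict.

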